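Snug the hold-down pins on the tube stands in tacking order

TASK

Get the tube stands ready for tacking: with a fingertip, lightly press the red pin about half-way down, then the yellow pin, then the blue pin, and leave them there. Never ram a pin to its bottom stop or pull one up. Leave the green pin and everything else on the bench as they are, lift nothing, and finish clear of everything.

Things in the scene. Friction and masses are not known exactly. Their poses are not given: they have to be found in the camera images.
- pin_red_top (a point): Centre of the top face of the red pin's round cap (30 mm across, 12 mm thick, red plastic); the point moves with the pin. It stands 127 mm above the bench when the pin's joint reads 0.
- pin_red (a joint): How far the red hold-down pin has been pushed down, in m. It starts at 0 to 0.002, slides straight down to a bottom stop at 0.020, and can be pulled up to -0.010. No spring: friction of about 3 N holds it wherever it is left. At 0.010 (half-way) its rubber foot rests on the tube.
- stand_red: The stand that carries the red pin, bolted to the bench: a 90 x 96 mm steel base with a grey bridge (top at 94 mm) over a bare tube 25 mm thick and 130 mm long that lies along the stand's x axis. Origin at the centre of its underside, under the pin; z up.
- pin_yellow_top (a point): Centre of the top face of the yellow pin's round cap (30 mm across, 12 mm thick, yellow plastic); the point moves with the pin. It stands 127 mm above the bench when the pin's joint reads 0.
- pin_yellow (a joint): How far the yellow hold-down pin has been pushed down, in m. It starts at 0 to 0.002, slides straight down to a bottom stop at 0.020, and can be pulled up to -0.010. No spring: friction of about 3 N holds it wherever it is left. At 0.010 (half-way) its rubber foot rests on the tube.
- stand_yellow: The stand that carries the yellow pin, bolted to the bench: a 90 x 96 mm steel base with a grey bridge (top at 94 mm) over a bare tube 25 mm thick and 130 mm long that lies along the stand's x axis. Origin at the centre of its underside, under the pin; z up.
- pin_blue_top (a point): Centre of the top face of the blue pin's round cap (30 mm across, 12 mm thick, blue plastic); the point moves with the pin. It stands 127 mm above the bench when the pin's joint reads 0.
- pin_blue (a joint): How far the blue hold-down pin has been pushed down, in m. It starts at 0 to 0.002, slides straight down to a bottom stop at 0.020, and can be pulled up to -0.010. No spring: friction of about 3 N holds it wherever it is left. At 0.010 (half-way) its rubber foot rests on the tube.
- stand_blue: The stand that carries the blue pin, bolted to the bench: a 90 x 96 mm steel base with a grey bridge (top at 94 mm) over a bare tube 25 mm thick and 130 mm long that lies along the stand's x axis. Origin at the centre of its underside, under the pin; z up.
- pin_green_top (a point): Centre of the top face of the green pin's round cap (30 mm across, 12 mm thick, green plastic); the point moves with the pin. It stands 127 mm above the bench when the pin's joint reads 0.
- pin_green (a joint): How far the green hold-down pin has been pushed down, in m. It starts at 0 to 0.002, slides straight down to a bottom stop at 0.020, and can be pulled up to -0.010. No spring: friction of about 3 N holds it wherever it is left. At 0.010 (half-way) its rubber foot rests on the tube.
- stand_green: The stand that carries the green pin, bolted to the bench: a 90 x 96 mm steel base with a grey bridge (top at 94 mm) over a bare tube 25 mm thick and 130 mm long that lies along the stand's x axis. Origin at the centre of its underside, under the pin; z up.
- collar: Loose steel collar, 42 mm outside, 45 mm high, standing on the bench; origin at the centre of its underside. Only a bystander.
- flange: Loose brass flange, 72 mm disc with a 36 mm hub, 35 mm high; origin at the centre of its underside. Only a bystander.
- wrench: Loose open wrench lying flat; origin at its underside, x along it. Only a bystander.
- tin: Loose small round tin with a black lid, 52 mm across, 55 mm high; origin at the centre of its underside. Only a bystander.
- hammer: Loose hammer lying flat beyond the stands; origin at its underside, x along the handle. Only a bystander.
- brush: Loose brush lying flat at the near right of the bench; origin at its underside, x along the handle. Only a bystander.
Things that resemble listed ones, but are neither listed nor needed, are in the scene too. Leave any turquoise look-alike of the stand_blue alone.

How it is judged:
On the way, in this order (a step that is already met when the one before it is completed fails the run):
1. the red pin is pressed about half-way down (value of joint pin_red between 0.005 and 0.0155 m), for 0.1 s.
2. the yellow pin is pressed about half-way down (value of joint pin_yellow between 0.005 and 0.0155 m), for 0.1 s.
3. the blue pin is pressed about half-way down (value of joint pin_blue between 0.005 and 0.0155 m), for 0.1 s.
At the end, for the whole second after the job is handed in: The red, yellow and blue pins rest at 5 to 15.5 mm of their 20 mm travel, the green pin at less than 4.5 mm (all of step 1 and all of step 2 and all of step 3 and value of joint pin_green below 0.0045 m); the robot touches nothing.
It fails at once if a pin is driven to within 3 mm of its bottom stop, or pulled up more than 3 mm above zero (value of joint any of pin_red, pin_yellow, pin_blue, pin_green above 0.017 m or value of joint any of pin_red, pin_yellow, pin_blue, pin_green below -0.003 m).
It fails at once if the green pin is pressed more than 4.5 mm (value of joint pin_green above 0.0045 m).
It fails at once if the yellow or blue pin is pressed (more than 4.5 mm) before its turn ((value of joint pin_yellow above 0.0045 m and value of joint pin_red below 0.005 m) or (value of joint pin_blue above 0.0045 m and value of joint pin_yellow below 0.005 m)).
It fails at once if a stand or its pin is pushed with more than 25 N (contact force between any of the fingers, the arm and stand_red above 25 N or contact force between any of the fingers, the arm and stand_yellow above 25 N or contact force between any of the fingers, the arm and stand_blue above 25 N or contact force between any of the fingers, the arm and stand_green above 25 N).
It fails at once if a bystander is moved or lifted by more than 15 mm (distance of any of collar, flange, wrench, tin, hammer, brush from where it was at the start of the episode above 0.015 m).
It also fails if it takes over 51 s, if anything falls off the work surface, if the arm or the gripper's body presses on something with over 40 N, if the wrist force passes 120 N, or if a joint passes its speed limit or range.

ROBOT

A 6-joint arm with a two-finger parallel gripper is mounted at the origin on the work surface. World frame = base frame: x ahead of the robot, y to its left, z up, the work surface at z = 0. Lengths are in m, angles in rad, forces in N, time in s.
With the tool pointing down it reaches from about 0.35 to 1 m from the base axis. Payload 7.1 kg.
Tool frame: the origin (TCP) lies between the finger pads; the fingertips stand 22 mm ahead of it and the grasp point (between the pads) lies 3 mm ahead of it; x points along the fingers, y is the direction in which the jaws open and shut, and the axes are right-handed (so a half turn about x gives the same grasp; the last joint's range is limited). The gripper opens to 85 mm and grips with 20 to 120 N. Pads are 22 mm wide; open, the fingers measure 114 mm over their backs; the gripper's body (76 mm by 85 mm) begins 54 mm behind the grasp point. The pads swing forward as they close: fully open they stand 13 mm farther back than shut.
Start: joints at [1.162, 0.423, 1.63, -0, 1.089, -0.019], TCP at [0.237, 0.578, 0.253] pointing down, gripper open.
Joint ranges: [-3, 3], [-0.9, 2.11], [0.09, 2.58], [-1.31, 4.45], [0.11, 2.69], [-2.54, 2.54]. Speed limits (rad/s): [2.39, 2.39, 3.01, 3.14, 3.14, 3.14].

INTERFACE

Orientations are given as a rotation vector (axis times angle).
In Python, from rig import manip gives the robot as it stands. The module is installed in compiled form; this text tells all that it offers. Calls block until the motion is done:
- manip.move_to(position, orientation): joint-space move of the TCP to a pose.
- manip.servo_line(position, orientation=None, rate=0.15): straight line of the TCP; orientation=None keeps the orientation; rate is the mean speed in m/s.
- manip.set_joints(angles): joint-space move.
- manip.command_gripper(opening, f_grip=None): finger opening in m; f_grip is the grip in N (None keeps the last); returns when the fingers have stopped.
- manip.hold(seconds).
- manip.solve_ik(position, orientation): joint angles nearest the present ones, or None.
- manip.camera(name): name is "side" or "top" or "wrist"; returns a dict with "image" (400x640x3 uint8, red, green, blue), "fx", "fy", "cx", "cy" (pixels), "k1" (the pictures are not rectified: a ray, as slopes to the right and down, at radius r is drawn at 1 + k1 r^2 times it, then the intrinsics apply), "cam_to_world" (4x4, takes a point from camera to world coordinates); the wrist camera has in their place "mount" (4x4, takes a point from camera to tool coordinates, whose origin is the TCP and whose axes are the tool frame's). Camera axes: x right, y down, z forward; pixel columns grow to the right and rows downward; lengths in m; the calibration is good to about 2 mm. A picture is of the moment at which its call begins: read the wrist's pose just before it. There is no depth.
A pose or a line that the arm cannot do raises manip.IKError and nothing moves.
- manip.sign_off(): hands the job in, once; it reports no verdict.
Readings, each from a call of its own:
- manip.get_time(): time.
- manip.get_joint_positions(): joint angles.
- manip.get_joint_vel(): joint speeds.
- manip.get_tau(): joint torques, N m.
- manip.get_position(): TCP position.
- manip.get_ee_rot(): TCP orientation.
- manip.get_contact_force(): force on the tool from outside, world axes, zero at the start.
- manip.get_torque(): the same for the moment, N m.
- manip.get_width(): finger opening in m.
Only numpy, scipy, OpenCV 4.12 (cv2) and the standard library are available. Lean on these libraries where they do the work, as an engineer would, in place of code of your own. Each camera call takes 0.05 s, during which the arm holds its last target.

## Working session

There is one attempt and no reset: what is moved stays moved. The work goes in short steps, each a Python script; the robot and the scene stay as the last script left them, time stands still between calls to the robot, and variables do not carry over. Pictures are saved under pics/ and viewed, and the job is handed in when it is done.

```bash
mkdir -p pics; python3 - <<'E'
from rig import manip
import cv2
for n in ["top","side","wrist"]:
    c=manip.camera(n); cv2.imwrite(f"pics/{n}0.png",c["image"][:,:,::-1])
    print(n,{k:v for k,v in c.items() if k!="image"})
print(manip.get_time(),manip.get_position(),manip.get_ee_rot(),manip.get_width(),manip.get_contact_force())
E
```

```text
top {'fx': 375.2618025700233, 'fy': 375.2618025700233, 'cx': 325.4423512533849, 'cy': 199.36201061976163, 'k1': -0.06755346439190651, 'cam_to_world': array([[ 0.00560112, -0.9990698 ,  0.04275697,  0.48613421],
       [-0.99998292, -0.00552466,  0.00190616,  0.02881967],
       [-0.00166817, -0.04276692, -0.99908368,  1.09823131],
       [ 0.        ,  0.        ,  0.        ,  1.        ]])}
side {'fx': 406.8058065917725, 'fy': 406.8058065917725, 'cx': 320.5568601130266, 'cy': 196.33833443215784, 'k1': -0.07464515731026183, 'cam_to_world': array([[ 0.90410771, -0.32846419,  0.27331397,  0.24491293],
       [-0.42716553, -0.71107019,  0.55848795, -0.60773847],
       [ 0.01090212, -0.62168357, -0.78319262,  0.95674198],
       [ 0.        ,  0.        ,  0.        ,  1.        ]])}
wrist {'fx': 286.1409949411907, 'fy': 286.1409949411907, 'cx': 316.32020344667393, 'cy': 194.72788998425472, 'k1': -0.024847823600570265, 'mount': array([[ 1.02305836e-03, -3.23757035e-01,  9.46139702e-01,
        -1.20764933e-01],
       [ 9.99998813e-01, -7.59164894e-04, -1.34107270e-03,
         1.36831165e-04],
       [ 1.15245777e-03,  9.46139950e-01,  3.23755874e-01,
        -8.42481743e-02],
       [ 0.00000000e+00,  0.00000000e+00,  0.00000000e+00,
         1.00000000e+00]])}
0.15 [0.23729692 0.57775946 0.25271746] [ 0.30489701  1.54936211 -0.30675457] 0.08527058666429811 [ 0.40273557  0.32230195 -0.62566747]
```

View pics/top0.png

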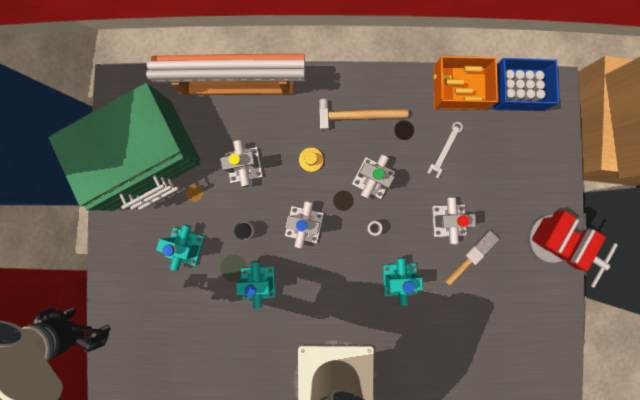

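View pics/side0.png

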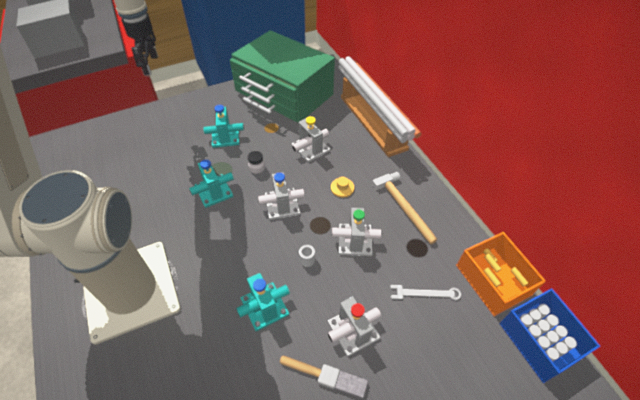

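View pics/wrist0.png

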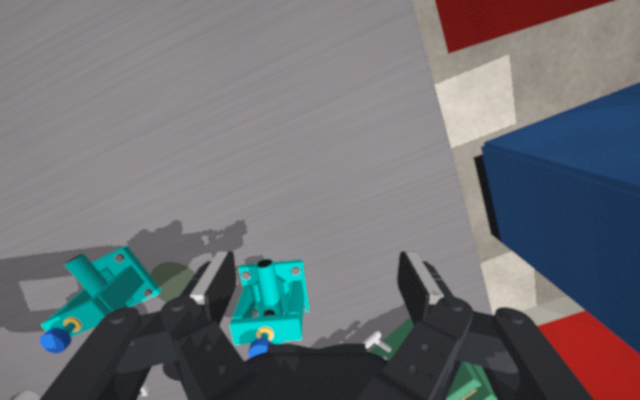

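The top view shows four grey stands: red cap at about (463,221), yellow (235,159), blue (302,225) and green (378,173). There are three turquoise stands with blue caps at (168,249), (257,287) and (408,287). The blue pin I want is (302,225), because its stand is grey. I'll confirm that in a crop and measure all the caps.

```bash
cat > h.py <<'E'
import numpy as np, cv2
from scipy.spatial.transform import Rotation as R
def ray(c,uv,T=None):
    T=c["cam_to_world"] if T is None else T
    K=np.array([[c["fx"],0,c["cx"]],[0,c["fy"],c["cy"]],[0,0,1]])
    p=cv2.undistortPoints(np.array([[uv]],float),K,np.array([c["k1"],0,0,0,0.]))[0,0]
    d=T[:3,:3]@np.r_[p,1]; return T[:3,3].copy(), d/np.linalg.norm(d)
def plane(o,d,z): return o+d*(z-o[2])/d[2]
def tri(rs):
    A=0;b=0
    for o,d in rs:
        P=np.eye(3)-np.outer(d,d);A=A+P;b=b+P@o
    x=np.linalg.solve(A,b); return x,[np.linalg.norm((np.eye(3)-np.outer(d,d))@(x-o)) for o,d in rs]
H={"red":[(0,6),(175,180)],"yellow":[(24,32)],"green":[(55,75)],"blue":[(105,120)]}
def blobs(im,col,smin=150,vmin=70,amin=25):
    h=cv2.cvtColor(im,cv2.COLOR_RGB2HSV); m=0
    for a,b in H[col]: m=m|cv2.inRange(h,(a,smin,vmin),(b,255,255))
    n,l,s,ce=cv2.connectedComponentsWithStats(m)
    return [(tuple(np.round(ce[i],1)),s[i].tolist()) for i in range(1,n) if amin<s[i][4]<20000]
E
python3 - <<'E'
from h import *
im={n:cv2.imread(f"pics/{n}0.png")[:,:,::-1].copy() for n in("top","side")}
for n in im:
    for c in H: print(n,c,[(b[0],b[1][2:]) for b in blobs(im[n],c) if b[1][4]<500])
t=im["top"]
a=[cv2.resize(t[v-25:v+25,u-35:u+35],(400,286),interpolation=cv2.INTER_CUBIC) for u,v in[(463,221),(235,159),(302,225),(378,175)]]
cv2.imwrite("pics/crop1.png",np.vstack([np.hstack(a[:2]),np.hstack(a[2:])])[:,:,::-1])
E
```

```text
top red [((np.float64(463.0), np.float64(220.7)), [11, 11, 99])]
top yellow [((np.float64(234.0), np.float64(158.9)), [11, 11, 94]), ((np.float64(303.1), np.float64(163.3)), [8, 13, 53])]
top green [((np.float64(378.4), np.float64(173.0)), [10, 9, 76])]
top blue [((np.float64(301.3), np.float64(225.0)), [11, 10, 83]), ((np.float64(167.6), np.float64(249.9)), [10, 11, 88]), ((np.float64(408.4), np.float64(286.8)), [11, 11, 92]), ((np.float64(249.8), np.float64(290.4)), [11, 11, 90])]
side red [((np.float64(1.6), np.float64(22.7)), [5, 31, 57]), ((np.float64(357.4), np.float64(310.0)), [12, 13, 130])]
side yellow [((np.float64(310.4), np.float64(119.6)), [10, 9, 56])]
side green [((np.float64(358.6), np.float64(214.2)), [10, 9, 63])]
side blue [((np.float64(225.6), np.float64(64.3)), [12, 20, 53]), ((np.float64(218.8), np.float64(108.2)), [9, 8, 49]), ((np.float64(204.9), np.float64(164.0)), [10, 9, 67]), ((np.float64(279.1), np.float64(176.9)), [9, 9, 66]), ((np.float64(259.2), np.float64(284.6)), [12, 12, 115])]
```

View pics/crop1.png

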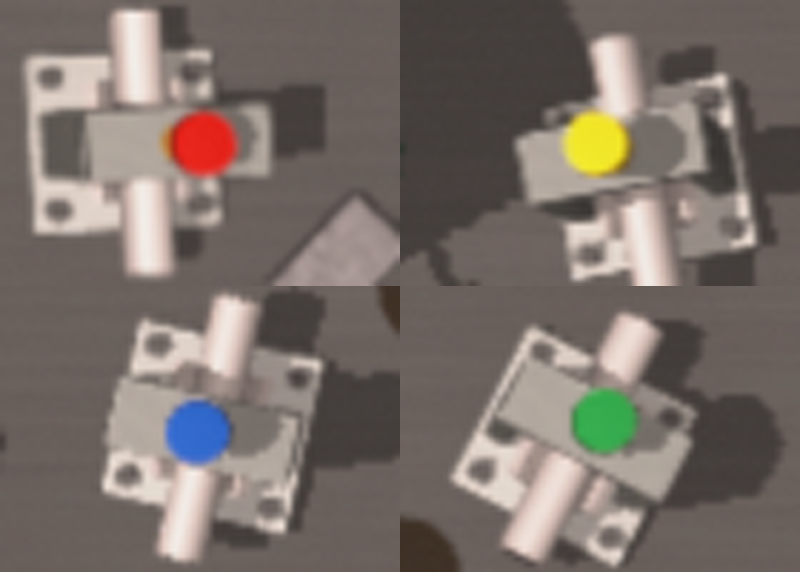

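The crop shows red, yellow, blue and green caps, each on a grey stand with a bare tube. That makes the blue pin at (301,225) the right one, and the turquoise stands are look-alikes. Next I'll triangulate the caps, expecting the cap centre at about z 0.121 and the top face at 0.125–0.127.

```bash
python3 - <<'E'
from h import *
from rig import manip
t=manip.camera("top");s=manip.camera("side")
P={"red":((463,220.7),(357.4,310)),"yellow":((234,158.9),(310.4,119.6)),"green":((378.4,173),(358.6,214.2)),"blue":((301.3,225),(279.1,176.9))}
for k,(a,b) in P.items():
    x,e=tri([ray(t,a),ray(s,b)])
    print(k,x.round(4),np.round(e,4),"top@.125",plane(*ray(t,a),.125).round(4),"side@.122",plane(*ray(s,b),.122).round(4))
import scipy
print(R.from_rotvec(manip.get_ee_rot()).as_matrix().round(3), manip.get_time())
E
```

```text
red [ 0.4741 -0.3295  0.1237] [0.0001 0.0001] top@.125 [ 0.474 -0.329  0.125] side@.122 [ 0.4746 -0.329   0.122 ]
yellow [0.6337 0.2702 0.1264] [0.0014 0.0014] top@.125 [0.6326 0.271  0.125 ] side@.122 [0.6371 0.2744 0.122 ]
green [ 0.5976 -0.1071  0.1251] [0.0002 0.0002] top@.125 [ 0.5973 -0.107   0.125 ] side@.122 [ 0.5991 -0.1053  0.122 ]
blue [0.4613 0.0927 0.126 ] [0.0003 0.0003] top@.125 [0.461  0.0928 0.125 ] side@.122 [0.4626 0.0959 0.122 ]
[[-0.     0.38   0.925]
 [-0.001  0.925 -0.38 ]
 [-1.    -0.001 -0.   ]] 0.25
```

The heights (0.124–0.126) match the cap. I'll use the top-view xy, shut the gripper and hover over red.

```bash
cat >> h.py <<'E'
T={"red":(.474,-.329),"yellow":(.633,.271),"blue":(.461,.093)}
def ori(xy):
    a=np.arctan2(xy[1],xy[0]); y=np.array([np.cos(a),np.sin(a),0]); x=np.array([0,0,-1.]); z=np.cross(x,y)
    return R.from_matrix(np.c_[x,y,z]).as_rotvec()
E
python3 - <<'E'
from h import *
from rig import manip
manip.command_gripper(0.0)
p=manip.get_position(); manip.servo_line([p[0],p[1],.33],rate=.3)
manip.move_to([*T["red"],.20],ori(T["red"]))
print(manip.get_position(),manip.get_joint_positions().round(3) if hasattr(manip.get_joint_positions(),'round') else manip.get_joint_positions(),manip.get_width(),manip.get_contact_force())
for n in("top","side","wrist"): cv2.imwrite(f"pics/{n}1.png",manip.camera(n)["image"][:,:,::-1])
s=cv2.imread("pics/side1.png")[180:380,220:500]; cv2.imwrite("pics/side1c.png",cv2.resize(s,None,fx=2.5,fy=2.5))
print(manip.get_time())
E
```

```text
[ 0.47443292 -0.32849758  0.20008498] [-0.626  0.42   1.778  0.     0.943 -0.021] 0.00010206514875317332 [ 0.52907274 -0.35981958 -0.33614558]
4.8833
```

View pics/side1c.png

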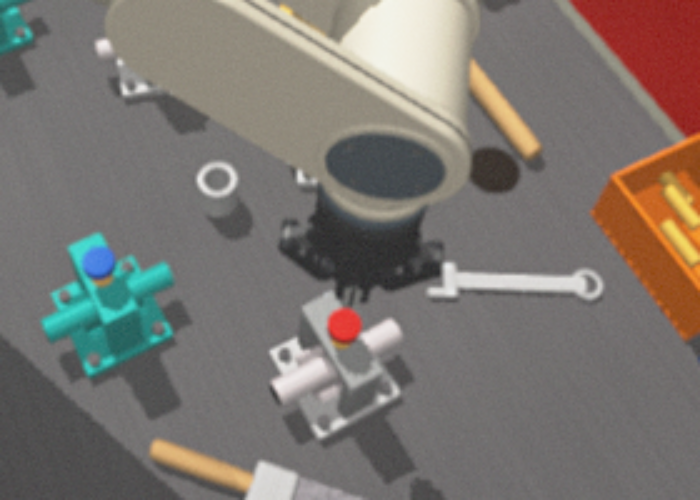

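View pics/wrist1.png

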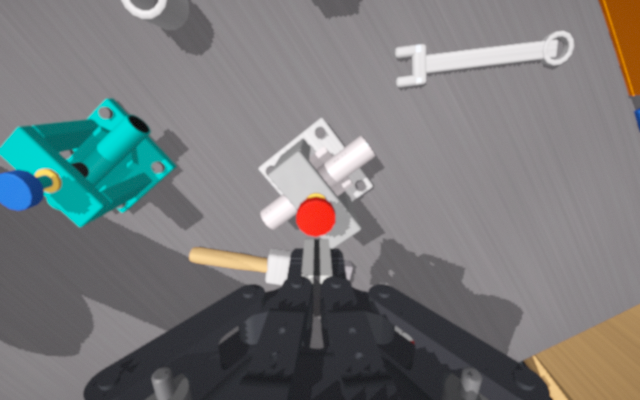

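The side crop shows the shut fingertips above the red cap (crop 345,325), and the wrist view shows the cap centred in front of the tips at (316,216). I'll refine its position with the wrist ray, then press with force detection.

```bash
cat >> h.py <<'E'
def wristT(manip,c):
    T=np.eye(4);T[:3,3]=manip.get_position();T[:3,:3]=R.from_rotvec(manip.get_ee_rot()).as_matrix(); return T@c["mount"]
def press(manip,xy):
    """descend 1 mm at a time; touch found by force, then 9 mm further; absolute stop"""
    manip.servo_line([*xy,.155],rate=.1); manip.hold(.15)
    f0=manip.get_contact_force(); zc=None; z=.154; log=[]
    while True:
        manip.servo_line([*xy,z],rate=.012)
        f=manip.get_contact_force()-f0; zz=manip.get_position()[2]-.022
        log.append((round(zz*1e3,2),round(float(f[2]),1)))
        if f[2]>12 or np.linalg.norm(f[:2])>8: print("FORCE STOP",f);break
        if zc is None and f[2]>1.2: zc=zz
        if zc is not None and zz<=zc-.0085: break
        if zz<.1155: print("ABS STOP");break
        z-=.001
    print("touch",zc,"log",log)
E
python3 - <<'E'
from h import *
from rig import manip
xy=T["red"]
Tw=None;c=manip.camera("wrist");Tw=wristT(manip,c)
b=[b for b in blobs(c["image"],"red") if abs(b[0][0]-316)<30 and abs(b[0][1]-216)<30]
print(b); print(plane(*ray(c,b[0][0],Tw),.122))
press(manip,xy)
print(manip.get_position(),manip.get_time())
E
```

```text
[((np.float64(315.3), np.float64(216.5)), [296, 198, 39, 38, 1168])]
[ 0.47179857 -0.32956794  0.122     ]
ABS STOP
touch None log [(np.float64(132.26), -0.6), (np.float64(130.98), -1.0), (np.float64(129.88), -1.1), (np.float64(128.92), -0.7), (np.float64(127.9), 0.3), (np.float64(126.96), -0.5), (np.float64(126.0), 0.2), (np.float64(124.97), 0.9), (np.float64(123.93), 0.4), (np.float64(122.9), 0.2), (np.float64(121.92), -0.1), (np.float64(120.91), 1.1), (np.float64(119.93), 0.5), (np.float64(118.9), 0.1), (np.float64(117.91), -0.5), (np.float64(116.9), 0.9), (np.float64(115.91), 0.3), (np.float64(114.92), 0.0)]
[ 0.47399962 -0.32898297  0.13692187] 10.1833
```

The force never rose clearly, so I can't tell if it touched. I'll look before going deeper.

```bash
python3 - <<'E'
from h import *
from rig import manip
s=manip.camera("side")["image"];w=manip.camera("wrist");
print([b for b in blobs(s,"red")if abs(b[0][0]-357)<20],[b for b in blobs(w["image"],"red")])
for i in range(4): print(manip.get_contact_force(),manip.get_position()); manip.hold(.05)
a=cv2.resize(s[270:350,310:400],(450,400),interpolation=cv2.INTER_CUBIC); b=cv2.resize(w["image"][150:310,250:390],(350,400),interpolation=cv2.INTER_CUBIC)
cv2.imwrite("pics/p1.png",np.hstack([a,b])[:,:,::-1])
E
```

```text
[((np.float64(355.6), np.float64(315.3)), [351, 311, 12, 8, 43])] [((np.float64(314.1), np.float64(236.7)), [290, 225, 50, 28, 669])]
[ 0.40062565  0.2575772  -0.09761943] [ 0.47401389 -0.32901339  0.13691815]
[ 0.25027685 -0.62892033  0.89984893] [ 0.47402023 -0.32900441  0.13692278]
[ 0.48339631 -0.61427419  0.23650942] [ 0.47400641 -0.32900722  0.13693933]
[0.01662216 0.23978363 0.08337457] [ 0.47398004 -0.32898756  0.13691383]
```

View pics/p1.png

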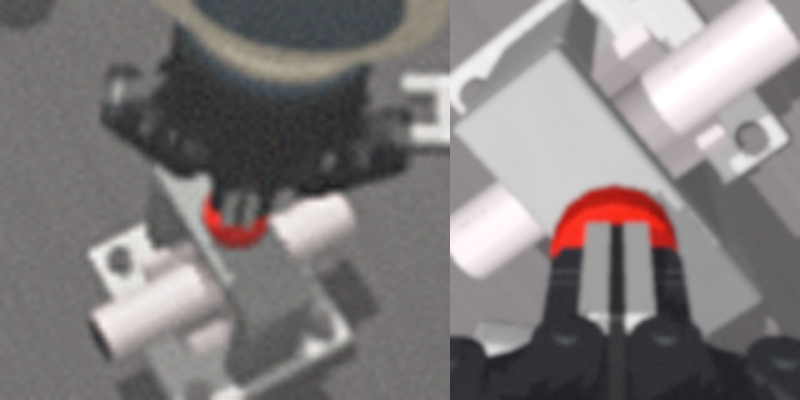

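The side view shows the red cap's lower edge at row 319, down from 316, so it seems to have moved about 10 mm under the tips. I'll lift clear and measure it from the same hover pose.

```bash
cat >> h.py <<'E'
def meas(manip,col,xy,amin=200):
    """height of cap centre from wrist (hover) and side views, given xy"""
    Tw=None;c=manip.camera("wrist");Tw=wristT(manip,c)
    b=sorted([b for b in blobs(c["image"],col,amin=amin)],key=lambda b:np.linalg.norm(plane(*ray(c,b[0],Tw),.12)[:2]-xy))[0]
    s=manip.camera("side")
    g=sorted([g for g in blobs(s["image"],col)],key=lambda g:np.linalg.norm(plane(*ray(s,g[0]),.12)[:2]-xy))[0]
    x,e=tri([ray(c,b[0],Tw),ray(s,g[0])])
    print(col,"wrist",b,"side",g,"tri",x.round(4),np.round(e,4),"wrist@.122",plane(*ray(c,b[0],Tw),.122).round(4)); return x
E
python3 - <<'E'
from h import *
from rig import manip
manip.servo_line([*T["red"],.20],rate=.1)
meas(manip,"red",T["red"])
s=manip.camera("side")["image"]
a=cv2.resize(s[270:350,310:400],(450,400),interpolation=cv2.INTER_CUBIC)
b=cv2.resize(cv2.imread("pics/side0.png")[270:350,310:400],(450,400),interpolation=cv2.INTER_CUBIC)
cv2.imwrite("pics/p2.png",np.hstack([b[:,:390],a[:,:390,::-1]]))
print(manip.get_time())
E
```

```text
red wrist ((np.float64(316.1), np.float64(210.1)), [298, 192, 37, 36, 1049]) side ((np.float64(356.8), np.float64(312.1)), [351, 306, 13, 13, 131]) tri [ 0.4731 -0.329   0.1125] [0.0008 0.0008] wrist@.122 [ 0.4747 -0.3254  0.122 ]
11.4167
```

View pics/p2.png

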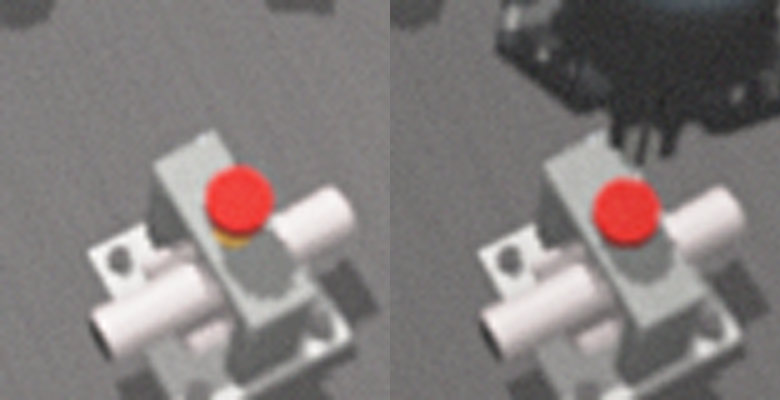

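Red moved down about 11 mm: triangulated 0.124 → 0.1125, and the yellow guide under its cap is now hidden. That's inside 5–15.5 mm. Before going to yellow I'll check how tall the green cabinet is, since the wrist camera side will face it.

```bash
python3 - <<'E'
import cv2,numpy as np
a=cv2.resize(cv2.imread("pics/top0.png")[75:220,40:260],(800,527)); cv2.imwrite("pics/cab.png",a)
a=cv2.resize(cv2.imread("pics/side0.png")[20:180,200:360],(600,600)); cv2.imwrite("pics/cabs.png",a)
E
```

```text
(no output)
```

View pics/cab.png

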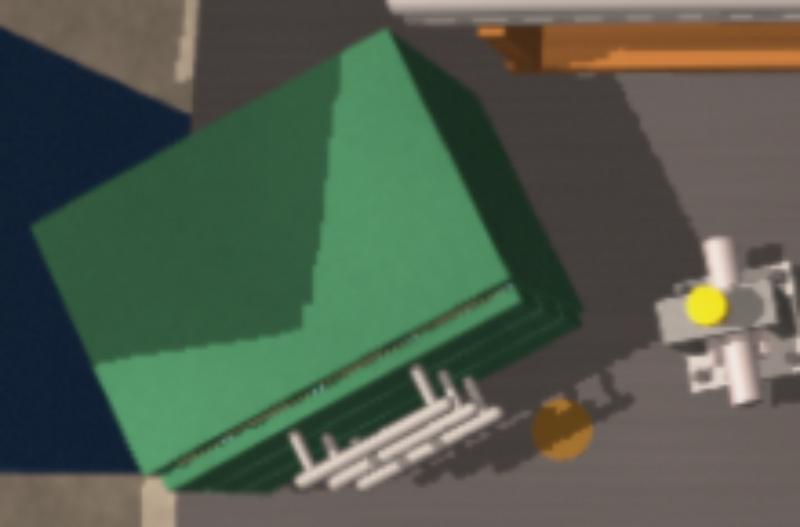

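View pics/cabs.png

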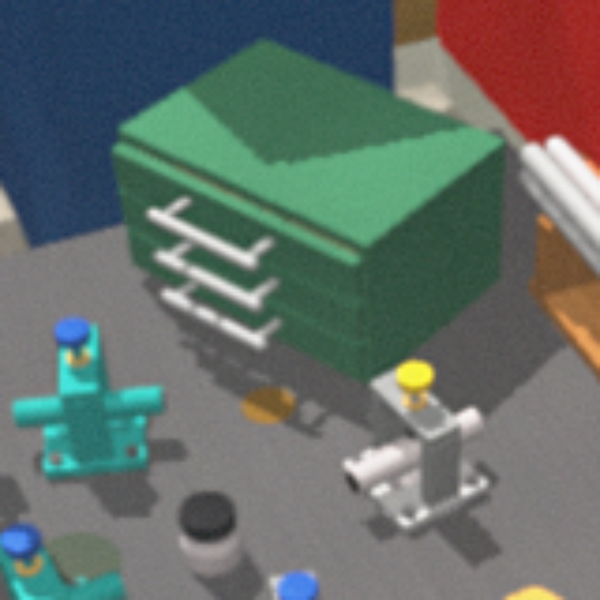

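```bash
python3 - <<'E'
from h import *
from rig import manip
t=manip.camera("top");s=manip.camera("side")
print("bottom",plane(*ray(t,(199.5,163)),0),plane(*ray(s,(296,121.3)),0))
print("top",tri([ray(t,(183.6,157.5)),ray(s,(296,89.3))]))
y=T["yellow"]
for n,o in (("radial y",ori(y)),):
  print(manip.solve_ik([*y,.2],o))
for sgn in(1,-1):
  a=np.arctan2(y[1],y[0]); z=sgn*np.array([np.cos(a),np.sin(a),0]);x=np.array([0,0,-1.]);yy=np.cross(z,x)
  print(sgn,manip.solve_ik([*y,.2],R.from_matrix(np.c_[x,yy,z]).as_rotvec()))
E
```

```text
bottom [0.63909099 0.40532616 0.        ] [0.64448986 0.41627302 0.        ]
top (array([0.63533959, 0.39169223, 0.15671525]), [np.float64(0.004263734900199928), np.float64(0.004263734900199865)])
[ 0.38722737  0.57240449  1.51460282  0.          1.05458535 -0.01728303]
1 [ 3.87227369e-01  5.72404491e-01  1.51460282e+00 -4.44089210e-16
  1.05458535e+00 -1.58807936e+00]
-1 [0.38722737 0.57240449 1.51460282 0.         1.05458535 1.5535133 ]
```

The cabinet corner is at (0.636, 0.395), 0.157 m high and about 12 cm from the yellow pin, so the gripper clears it. Moving to yellow.

```bash
cat >> h.py <<'E'
def press2(manip,xy,tip=.1168):
    manip.servo_line([*xy,.153],rate=.1); manip.hold(.1)
    fs=[];z=.153
    while z>tip+.022+1e-6:
        z=max(z-.004,tip+.022)
        manip.servo_line([*xy,z],rate=.015)
        f=manip.get_contact_force(); fs.append(np.round(f,1).tolist())
        if np.linalg.norm(f)>10: print("STOP");break
    print("tip",manip.get_position()[2]-.022,fs)
E
python3 - <<'E'
from h import *
from rig import manip
manip.servo_line([*T["red"],.26],rate=.25)
y=T["yellow"]
manip.move_to([*y,.24],ori(y)); manip.servo_line([*y,.20],rate=.15)
meas(manip,"yellow",y)
w=manip.camera("wrist")["image"]; cv2.imwrite("pics/w_y.png",w[:,:,::-1])
print(manip.get_position(),manip.get_time())
E
```

```text
yellow wrist ((np.float64(317.2), np.float64(211.6)), [298, 191, 39, 41, 1229]) side ((np.float64(310.4), np.float64(119.7)), [306, 116, 10, 9, 58]) tri [0.6343 0.2728 0.1231] [0.0019 0.0019] wrist@.122 [0.6326 0.2729 0.122 ]
[0.63377842 0.27109979 0.20127207] 14.6917
```

View pics/w_y.png

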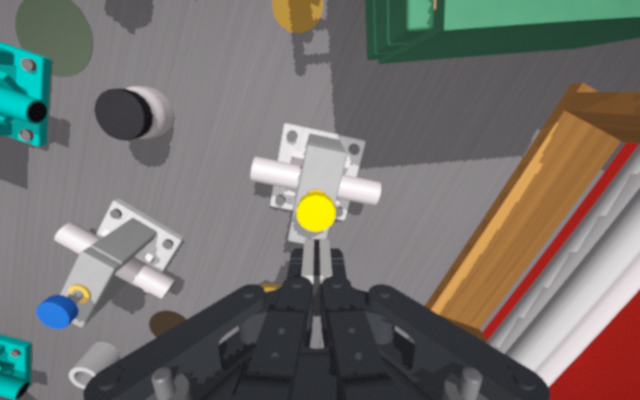

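The wrist view shows the yellow cap at (317,212) in front of the tips. The cabinet and the rack are well clear. All measurements agree within 2 mm, so I'll press.

```bash
python3 - <<'E'
from h import *
from rig import manip
y=(.633,.272)
press2(manip,y); manip.hold(.2)
manip.servo_line([*y,.20],rate=.1)
meas(manip,"yellow",y)
a=cv2.resize(manip.camera("side")["image"][90:170,270:350],(390,390),interpolation=cv2.INTER_CUBIC)[:,:,::-1]
b=cv2.resize(cv2.imread("pics/side0.png")[90:170,270:350],(390,390),interpolation=cv2.INTER_CUBIC)
cv2.imwrite("pics/p3.png",np.hstack([b,a]))
print(manip.get_time())
E
```

```text
tip 0.11652290577346028 [[-0.7, -0.2, -0.3], [-0.3, 0.0, 0.4], [0.0, 0.0, 0.3], [0.5, -0.1, 0.2]]
yellow wrist ((np.float64(316.6), np.float64(209.2)), [299, 191, 37, 37, 1086]) side ((np.float64(310.4), np.float64(122.1)), [306, 119, 10, 8, 55]) tri [0.6336 0.2723 0.1138] [0.0023 0.0023] wrist@.122 [0.6301 0.276  0.122 ]
18.0667
```

View pics/p3.png

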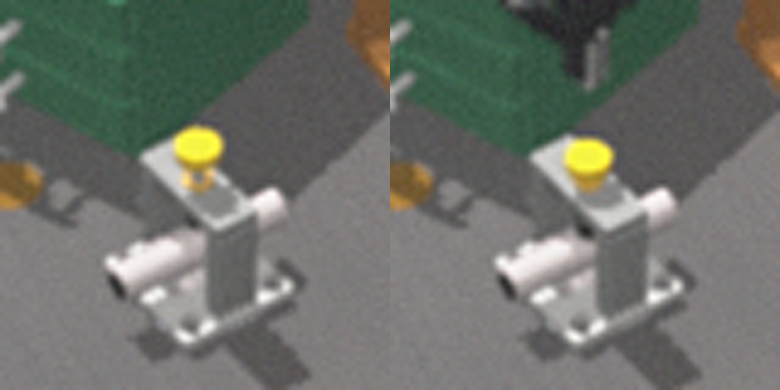

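Yellow went down about 9.3 mm (0.1231 → 0.1138). Now blue, on the grey stand.

```bash
python3 - <<'E'
from h import *
from rig import manip
manip.servo_line([.633,.272,.26],rate=.25)
y=T["blue"]
manip.move_to([*y,.24],ori(y)); manip.servo_line([*y,.20],rate=.15)
meas(manip,"blue",y)
w=manip.camera("wrist")["image"]; cv2.imwrite("pics/w_b.png",w[:,:,::-1])
print(manip.get_position(),manip.get_time())
E
```

```text
blue wrist ((np.float64(314.2), np.float64(213.9)), [296, 195, 37, 38, 1136]) side ((np.float64(279.0), np.float64(176.9)), [275, 173, 9, 9, 66]) tri [0.4606 0.0942 0.1243] [0.0012 0.0012] wrist@.122 [0.4595 0.0935 0.122 ]
[0.46196276 0.09335961 0.20086241] 20.0083
```

View pics/w_b.png

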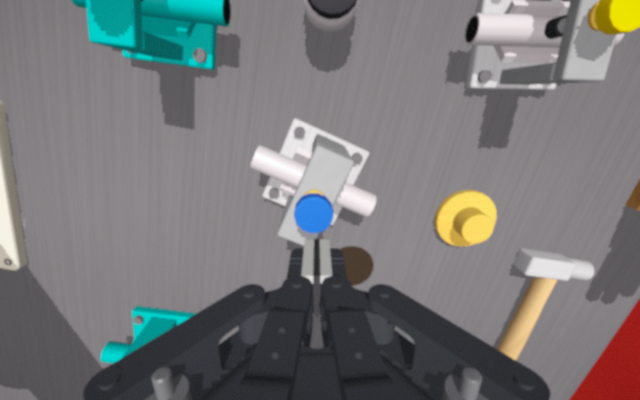

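The wrist view shows the blue cap at (314,214), on a grey stand with a bare tube. The turquoise stands sit apart at the left. Pressing.

```bash
python3 - <<'E'
from h import *
from rig import manip
y=(.4605,.0935)
press2(manip,y); manip.hold(.2)
manip.servo_line([*y,.20],rate=.1)
meas(manip,"blue",y)
a=cv2.resize(manip.camera("side")["image"][145:225,240:320],(390,390),interpolation=cv2.INTER_CUBIC)[:,:,::-1]
b=cv2.resize(cv2.imread("pics/side0.png")[145:225,240:320],(390,390),interpolation=cv2.INTER_CUBIC)
cv2.imwrite("pics/p4.png",np.hstack([b,a]))
manip.servo_line([*y,.33],rate=.25)
# clear everything: swing back to the start area
q=[1.162,0.423,1.63,0,1.089,-0.019]; q[1]-=.15
manip.set_joints(q)
print(manip.get_position(),manip.get_contact_force(),manip.get_time())
t=manip.camera("top");s=manip.camera("side"); cv2.imwrite("pics/topE.png",t["image"][:,:,::-1]);cv2.imwrite("pics/sideE.png",s["image"][:,:,::-1])
for c in H:
  A=[b for b in blobs(t["image"],c) if b[1][4]<300];B=[b for b in blobs(s["image"],c) if b[1][4]<300]
  for a in A:
    for b in B:
      x,e=tri([ray(t,a[0]),ray(s,b[0])])
      if e[0]<.004 and .09<x[2]<.14: print(c,a[0],b[0],x.round(4),np.round(e[0],4))
E
```

```text
tip 0.11667028341267968 [[-1.0, 0.3, 0.1], [0.2, -0.0, -0.4], [0.1, -0.3, -0.1], [-0.4, 0.2, -0.3]]
blue wrist ((np.float64(316.0), np.float64(208.8)), [298, 191, 37, 36, 1039]) side ((np.float64(279.4), np.float64(179.5)), [275, 176, 10, 8, 64]) tri [0.4604 0.0943 0.1132] [0.0017 0.0017] wrist@.122 [0.458  0.0981 0.122 ]
[0.23894223 0.57902094 0.34721222] [-0.10759087 -0.39600134 -0.36181711] 25.9833
red (np.float64(461.5), np.float64(220.6)) (np.float64(356.9), np.float64(312.2)) [ 0.474  -0.3297  0.1121] 0.0001
yellow (np.float64(234.9), np.float64(159.2)) (np.float64(310.2), np.float64(122.0)) [0.6338 0.2704 0.1165] 0.0007
green (np.float64(378.4), np.float64(173.0)) (np.float64(358.5), np.float64(214.4)) [ 0.5975 -0.1071  0.1244] 0.0001
blue (np.float64(301.5), np.float64(224.9)) (np.float64(279.4), np.float64(179.6)) [0.4613 0.0929 0.1146] 0.0004
blue (np.float64(167.6), np.float64(249.9)) (np.float64(218.7), np.float64(108.3)) [0.3936 0.4427 0.1255] 0.0006
blue (np.float64(408.3), np.float64(286.7)) (np.float64(259.2), np.float64(284.8)) [ 0.3029 -0.185   0.1249] 0.0002
blue (np.float64(249.8), np.float64(290.3)) (np.float64(205.2), np.float64(164.0)) [0.2915 0.225  0.1251] 0.0003
```

View pics/p4.png

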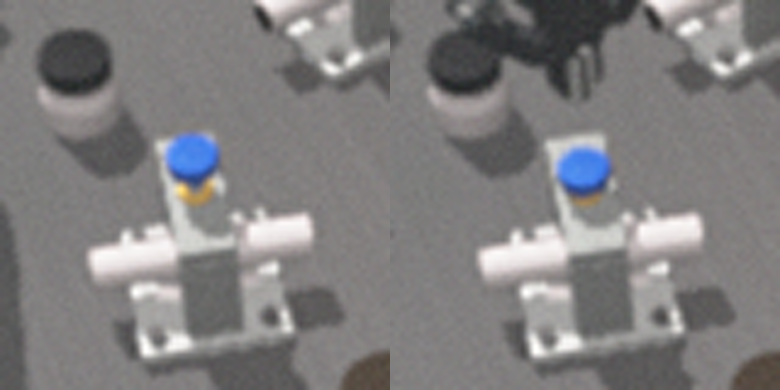

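View pics/topE.png

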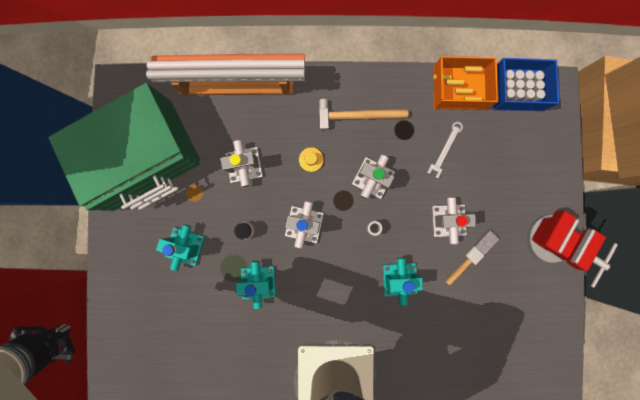

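View pics/sideE.png

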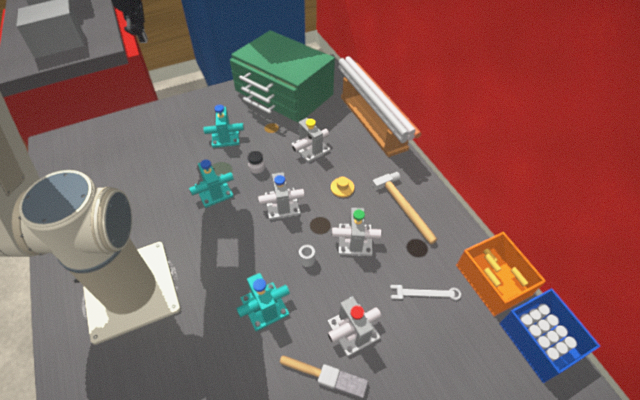

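The end views show the red, yellow and blue caps 10–12 mm lower. Green and the turquoise stands are unchanged, the bystanders are where they were, and the arm is clear at the far left. Handing in.

```bash
python3 - <<'E'
from rig import manip
manip.hold(.2); print(manip.get_contact_force(),manip.get_time()); print(manip.sign_off())
E
```

```text
[-0.8656825  -0.89714408  0.52838332] 26.2833
the job is handed in; nothing more can be done
None
```

I pressed the red, yellow and blue pins about half-way down, in that order, with the shut fingertips. I then lifted clear, swung the arm back above the start position, and handed the job in at about 26 s of the 51 s allowed.

| Pin | Cap drop, top and side cameras | Cap drop, wrist and side cameras | Depth from fingertip height |
|---|---|---|---|
| Red | 11.6 mm | about 11 mm (start height from top and side) | about 12 mm |
| Yellow | 9.9 mm | 9.3 mm | about 10.5 mm |
| Blue | 11.4 mm | 11.1 mm | about 10.3 mm |

These agree within about 2 mm, and all fall inside the 5–15.5 mm window. The green cap moved less than 1 mm in the measurement, which is noise. In the last pictures the turquoise look-alikes and the loose items are where they started, and the robot touches nothing.

**Failed check:** the touch detection by force did not work. Readings stayed within about 1 N of noise even while a pin was moving. On red the press therefore ended at its height stop, about 1.5–2 mm deeper than on the other two. I set the depth for yellow and blue by fingertip height and confirmed all three with the cameras.

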